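# Let one tin out of the pantry rack and stand it on the chopping board

## Robot

A 7-joint arm with a two-finger parallel gripper is mounted at the origin on a cart in front of the work surface, level with it; the furniture and walls round the work are solid. World frame = base frame: x ahead of the robot, y to its left, z up, the work surface at z = 0. Lengths are in mm, angles in rad, forces in N, time in s.
With the tool pointing down it reaches from about 400 to 850 mm from the base axis. Payload 6.9 kg.
Tool frame: the origin (TCP) lies at the very end of the fingers, on their centre line; the grasp point (between the pads) lies 19 mm behind it; z points along the fingers, y is the direction in which the jaws open and shut (so a half turn about z gives the same grasp; the last joint's range is limited). The gripper opens to 85 mm and grips with 20 to 120 N. Pads are 22 mm wide; open, the fingers measure 114 mm over their backs; the gripper's body (76 mm by 85 mm) begins 54 mm behind the grasp point. The pads swing forward as they close: fully open they stand 13 mm farther back than shut.
Start: joints at [-1.175, 0.507, -0.238, 1.5, 0.126, 1.149, -0.155], TCP at [179.218, 598.742, 231.275] pointing down, gripper open.
Joint ranges: [-3.08, 3.08], [-0.24, 2.05], [-1.43, 1.35], [0, 2.5], [-1.52, 4.66], [0.17, 1.96], [-2.89, 2.89]. Speed limits (rad/s): [2.39, 2.39, 3.14, 3.14, 3.14, 3.14, 3.14].

## Interface

Orientations are given as a rotation vector (axis times angle).
In Python, from workcell import arm, imaging, order gives the robot as it stands.
- The arm moves only by the tool drive_tool, never from a script. Its argument "steps" is a list of rows, each a list of 5 numbers: the shift along the tool's x, y, z in mm, then the turn about the tool's z in rad, then the opening, from 0 (shut) to 1 (fully open). In form: [[dx, dy, dz, turn, fingers], ...]. A call has 1 to 12 rows; each row shifts and turns the pose as measured when the row begins, along the tool's axes as they then stand; what a row does not reach is not made up. A row lasts 1/8 s, in which the tool goes at most 62.5 mm and 10.7 degrees, less where a joint would pass 70% of its speed; a pose out of reach is approached as far as the arm can. A call with a gripper value outside its range is refused whole. The fingers move at their own pace and stop on an object; "grip_force" is the grip in N (left out, the last holds). Time passes only in rows, so rows that do not move let the fingers close. It gives the time, the measured TCP pose, the force and the opening at its end, in the units of the state.
- arm.state(): the state, without advancing time (a new reading comes with each control period).
- imaging.camera(name): name is "scene" or "top" or "wrist"; returns (picture, depth): 384x512x3 uint8, red, green, blue; 384x512 float32, mm along the optical axis (not along the pixel's ray), 0 where there is no reading.
- imaging.camera_model(name): a dict with "fx", "fy", "cx", "cy" (pixels), "cam_to_world" (4x4, takes a point from camera to world coordinates); the wrist camera has in their place "T_tool_cam" (4x4, takes a point from camera to tool coordinates, whose origin is the TCP and whose axes are the flange's). Camera axes: x right, y down, z forward; pixel columns grow to the right and rows downward; lengths in mm; the calibration is good to about 2 mm. A picture is of the moment at which its call begins: read the wrist's pose just before it. camera_model takes no time and is no camera call.
- order.finish_job(): hands the job in, once; it reports no verdict.
The state is a dict: "t": time; "joints": joint angles; "qd": joint speeds; "joint_efforts": joint torques, N m; "tcp_pos": TCP position; "eef_rot": TCP orientation; "wrist_force": force on the tool from outside, world axes, zero at the start; "torque": the same for the moment, N m; "gripper_width": opening from 0.0 (shut) to 1.0 (fully open).
Only numpy, scipy, OpenCV 4.12 (cv2) and the standard library are available. Lean on these libraries where they do the work, as an engineer would, in place of code of your own. Each camera call takes 0.05 s, during which the arm holds its last target.

## Task

Take the next tin from the sloping tin rack: pull its side lever towards the tray all the way to its stop, wait for the lowest tin to roll into the tray, and let the lever spring back so that the other tins move up. The rack only stands on its rubber feet, so pull no harder than it needs and do not shift or tip the rack. Then take the tin out of the tray and stand it on end on the chopping board.

Things in the scene. Friction and masses are not known exactly. Their poses are not given: they have to be found in the camera images.
- rack: Free-standing plywood tin rack, 290 long (x), 104 wide (y) without the lever, 150 high at the back, 5.7 kg, on rubber feet that slip when the lever is pulled with 16 to 20 N. Origin: middle of its underside on the worktop. +x runs up the slope to the back, -x to the tray at its front end, which faces the robot; z up. A channel 77 wide slopes down to the front at 0.16 rad. Wires over the channel keep the tins in behind the gate.
- gate_foot (a point): Foot of the gate on the channel floor, rack x -50, y 0, z 50. The gate is a steel plate across the channel that stands 19 above the floor; pulling the lever sinks it by 22 and meanwhile lifts a hold-back bar between the lowest tin and the next. The tin goes only when the lever is practically at its stop.
- tray_rest (a point): Where the centre of a tin comes to rest in the open tray, against the front lip: rack x -122, y 0, z 67. The tray runs from the lip (x -142, 12 high, 3 thick, nothing in front of it) 92 back to the gate; its sides stand 14 above its floor, which slopes like the channel.
- lever (a joint): Lever on the rack's left (+y) side, rad: 0 at rest, leaning back 0.40 from upright; grows as its top is pulled towards the tray (rack -x). Springs back by itself. Needs 1 to 3 N at the grip at first, 3 to 9 N once it has picked up the gate, then meets a hard stop between 0.5 and 1.0; a hidden screw sets where, so it must be felt. The tin takes about 1 s to roll out.
- lever_grip (a point): Middle of the lever's cross grip: a black round bar 17 thick and 56 long that lies level along the rack's y axis, its middle 94 to the left (+y) of the rack's centre line and 150 from the pivot. At rest it is 229 above the worktop. Moves with the lever.
- lever_pivot (a point): Point on the lever's turning axis (parallel to the rack's y) at the same y as the grip, 91 above the worktop. Fixed to the rack.
- tin_low: The lowest tin, touching the gate: a closed round tin 57 across and 72 long, 0.13 to 0.25 kg, lying across the channel. Origin: middle of its base; its own z runs along its axis to the lid. Lid to the rack's right (-y).
- tin_low_mid (a point): Centre of the lowest tin.
- tin_mid: The second tin, alike, lying behind the first.
- tin_mid_mid (a point): Centre of the second tin: in the rack frame x about 29, z about 92 at the start; about x -28, z 83 once it has moved up to the gate.
- tin_top: The third tin, alike, lying behind the second.
- tin_top_mid (a point): Centre of the third tin: in the rack frame x about 86, z about 101 at the start; about x 29, z 92 once it has moved up.
- board: Thick wooden chopping board lying on the worktop to the right, 320 (x) x 470 (y) x 40; origin: middle of its underside, top 40 above the worktop. An onion and two garlic bulbs lie on it; from 110 to 210 towards +y from its middle (its left, near the rack) it is free.
Not all that is in view belongs to the job. Leave any blue look-alike of the tin_mid alone.

How it is judged (in metres and radians):
On the way, in this order (a step that is already met when the one before it is completed fails the run):
1. The lever is pulled well over towards the tray (value of joint lever above 0.42 rad), for 0.1 s.
2. The lever is back at rest, the lowest tin lies in the tray and the two others have moved up to the gate (value of joint lever below 0.08 rad and x of tin_low_mid in the frame of rack below -0.095 m and x of tin_mid_mid in the frame of rack between -0.04 and -0.012 m and x of tin_top_mid in the frame of rack between 0.012 and 0.048 m and z of tin_mid_mid in the frame of rack between 0.065 and 0.105 m and z of tin_top_mid in the frame of rack between 0.07 and 0.115 m), for 0.2 s.
At the end, for the whole second after the job is handed in: The tin that was lowest stands still on one of its ends on the chopping board (within 0.12 rad of upright, its centre 70 to 84 mm above the worktop), the lever is at rest (below 0.08 rad), the second tin lies at the gate and the third behind it, and the rack is within 10 mm of where it stood ((angle between tin_low's own z axis and vertical below 0.12 rad or angle between tin_low's own z axis and vertical above 3.02 rad) and height (world z) of tin_low_mid between 0.07 and 0.084 m and x of tin_low_mid in the frame of board between -0.155 and 0.155 m and y of tin_low_mid in the frame of board between -0.23 and 0.23 m and linear speed of tin_low below 0.02 m/s and value of joint lever below 0.08 rad and x of tin_mid_mid in the frame of rack between -0.04 and -0.012 m and x of tin_top_mid in the frame of rack between 0.012 and 0.048 m and z of tin_mid_mid in the frame of rack between 0.065 and 0.105 m and z of tin_top_mid in the frame of rack between 0.07 and 0.115 m and distance of rack from where it was at the start of the episode below 0.01 m); the robot touches nothing.
It fails at once if The rack is dragged more than 10 mm or tipped by more than 0.1 rad (distance of rack from where it was at the start of the episode above 0.01 m or angle between rack's own z axis and vertical above 0.1 rad).
It also fails if it takes over 56 s, if anything falls off the work surface, if the arm or the gripper's body presses on something with over 40 N, if the wrist force passes 120 N, or if a joint passes its speed limit or range.

## Working session

There is one attempt and no reset: what is moved stays moved. The work goes in short steps, Python scripts to look and compute and a tool call to move; the robot and the scene stay as the last step left them, time stands still between calls to the robot, and variables do not carry over. Pictures are saved under pics/ and viewed, and the job is handed in when it is done.

Besides the shell and the picture viewer there is one more tool, called after "Request:" as name(argument=value, ...) on one line, values as JSON. drive_tool: Moves the arm, as the interface text tells. Its arguments: {"type":"object","properties":{"steps":{"type":"array"},"grip_force":{"type":"number"}},"required":["steps"]}

```bash
ls; mkdir -p pics
cat > h.py <<'E'
from workcell import arm, imaging, order
import numpy as np, cv2
from scipy.spatial.transform import Rotation as R
def snap(n,f):
    s=arm.state(); p,d=imaging.camera(n); cv2.imwrite(f'pics/{f}.png',p[:,:,::-1]); np.savez(f'pics/{f}.npz',p=p,d=d,pos=s['tcp_pos'],rot=s['eef_rot']); return p,d,s
def c2w(n,s=None):
    m=imaging.camera_model(n)
    if 'cam_to_world' in m: return m,np.array(m['cam_to_world'])
    T=np.eye(4);T[:3,:3]=R.from_rotvec(s['eef_rot']).as_matrix();T[:3,3]=s['tcp_pos']
    return m,T@np.array(m['T_tool_cam'])
def cloud(n,d,s=None):
    m,T=c2w(n,s); v,u=np.mgrid[:d.shape[0],:d.shape[1]]
    P=np.stack([(u-m['cx'])/m['fx']*d,(v-m['cy'])/m['fy']*d,d,np.ones_like(d)],-1)
    W=(P@T.T)[...,:3]; W[d==0]=np.nan; return W
E
python3 - <<'E'
from h import *
for n in ['scene','top','wrist']:
    p,d,s=snap(n,n+'0'); m,T=c2w(n,s); print(n,m['fx'],m['cx'],T.round(2).tolist())
print(arm.state())
E
```

```text
pics
scene 468.279716394584 248.69081301849826 [[0.6, -0.51, 0.62, -429.27], [-0.8, -0.37, 0.48, -711.08], [-0.02, -0.78, -0.63, 1090.08], [0.0, 0.0, 0.0, 1.0]]
top 405.26141789725204 257.6148701426737 [[-0.03, -0.99, 0.12, 328.36], [-1.0, 0.03, 0.01, 13.75], [-0.01, -0.12, -0.99, 1550.86], [0.0, 0.0, 0.0, 1.0]]
wrist 283.87641304181267 258.2011311898566 [[0.29, 0.92, 0.27, 109.67], [0.96, -0.27, -0.08, 619.2], [-0.0, 0.28, -0.96, 373.37], [0.0, 0.0, 0.0, 1.0]]
{'t': 0.15, 'joints': array([-1.17449488,  0.5081331 , -0.23751427,  1.50089322,  0.12568863,
        1.1489165 , -0.15481947]), 'qd': array([-0.00031085, -0.00338852,  0.00070587, -0.00305717, -0.00036518,
       -0.00046254, -0.00035193]), 'joint_efforts': array([-1.71126736e-03, -6.21020365e+01, -2.18912423e+00, -2.49840242e+01,
        1.26382214e-02,  9.17118246e-03,  7.88664750e-06]), 'tcp_pos': array([179.16524429, 598.36949501, 230.63914621]), 'eef_rot': array([-4.55224821e-01, -3.10826346e+00,  2.12979881e-03]), 'wrist_force': array([0.31510988, 0.55545762, 0.34035293]), 'torque': array([-0.0152972 , -0.03417106,  0.00616522]), 'gripper_width': 0.9999663238991754}
```

View pics/scene0.png

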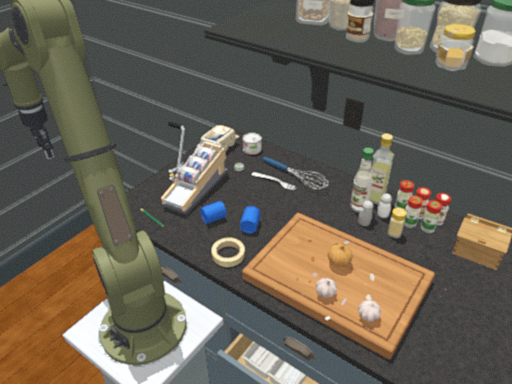

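View pics/top0.png

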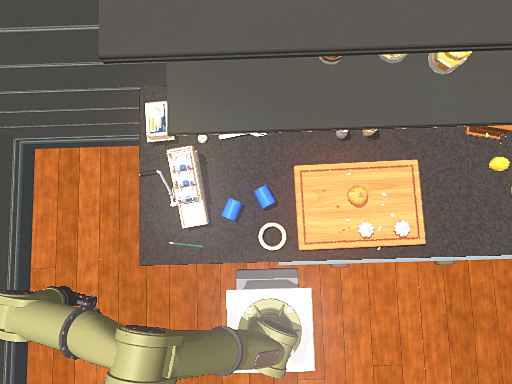

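View pics/wrist0.png

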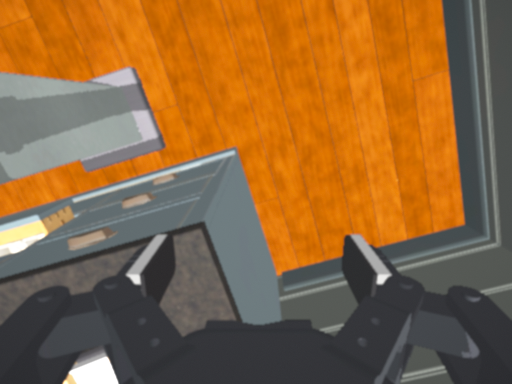

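Candidates: in the top view, three tins in the rack (about 183,165 / 184,183 / 186,197), of which the lowest (nearest the tray) is at about (186,197). The two blue loose tins at (232,209) and (264,196) are look-alikes and stay put. The lever grip is at about (150,175) and the board at (360,205). Next I'll crop in and measure.

Run:
```python
from h import *
z=np.load('pics/top0.npz');p=z['p'];d=z['d'];W=cloud('top',d)
c=p[135:250,130:280,::-1];a=cv2.resize(c,None,fx=4,fy=4,interpolation=cv2.INTER_CUBIC)
cv2.imwrite('pics/top0c.png',a)
z2=np.load('pics/scene0.npz');W2=cloud('scene',z2['d'])
a=cv2.resize(z2['p'][110:225,130:280,::-1],None,fx=5,fy=5,interpolation=cv2.INTER_CUBIC);cv2.imwrite('pics/scene0c.png',a)
for n,w in (('top',W),('scene',W2)):
    # things high left: rack region
    m=(w[...,0]>300)&(w[...,0]<760)&(w[...,1]>150)&(w[...,1]<500)&(w[...,2]>20)
    q=w[m]; print(n,len(q),np.nanmin(q,0),np.nanmax(q,0))
    g=(m&(w[...,2]>190)); v,u=np.nonzero(g)
    for a,b in list(zip(u,v))[:60]: print(a,b,w[b,a].round(0),end=';')
    print()
    # table z & board
    mt=(w[...,0]>380)&(w[...,0]<480)&(w[...,1]>-50)&(w[...,1]<20); print('z',np.nanmedian(w[mt][:,2]))
```

```text
top 9147 [386.18074766 150.00359716  20.00845491] [ 759.91809198  451.68162356 1009.10096655]
99 0 [ 681.  240. 1006.];100 0 [ 681.  238. 1006.];101 0 [ 681.  237. 1005.];102 0 [ 682.  236. 1004.];103 0 [ 681.  234. 1005.];104 0 [ 681.  233. 1005.];105 0 [ 682.  232. 1004.];106 0 [ 680.  229. 1007.];107 0 [ 681.  229. 1005.];108 0 [ 681.  227. 1005.];109 0 [ 682.  226. 1004.];110 0 [ 680.  223. 1007.];111 0 [ 680.  222. 1006.];112 0 [ 680.  221. 1007.];113 0 [ 681.  220. 1005.];114 0 [ 680.  218. 1006.];115 0 [ 681.  217. 1005.];116 0 [ 679.  214. 1007.];117 0 [ 680.  213. 1006.];118 0 [ 680.  212. 1006.];119 0 [ 680.  211. 1006.];120 0 [ 680.  209. 1006.];121 0 [ 680.  208. 1006.];122 0 [ 680.  206. 1006.];123 0 [ 680.  205. 1005.];124 0 [ 680.  204. 1005.];125 0 [ 679.  202. 1007.];126 0 [ 681.  201. 1004.];127 0 [ 680.  199. 1006.];128 0 [ 680.  198. 1005.];129 0 [ 679.  196. 1006.];130 0 [ 679.  195. 1006.];131 0 [ 679.  193. 1006.];132 0 [ 680.  192. 1005.];133 0 [ 680.  191. 1005.];134 0 [ 680.  189. 1004.];135 0 [ 678.  187. 1007.];136 0 [ 680.  186. 1005.];137 0 [ 680.  185. 
[... 1428 characters left out ...]
. 591.];246 17 [751. 198. 593.];247 17 [753. 196. 593.];248 17 [759. 197. 591.];249 17 [756. 191. 593.];250 17 [758. 188. 593.];229 18 [716. 239. 592.];230 18 [719. 238. 591.];231 18 [722. 236. 591.];232 18 [719. 230. 593.];233 18 [724. 229. 592.];234 18 [725. 226. 592.];235 18 [728. 225. 591.];236 18 [728. 220. 592.];237 18 [727. 216. 593.];238 18 [734. 217. 591.];239 18 [730. 210. 593.];240 18 [736. 211. 592.];241 18 [738. 209. 592.];242 18 [743. 208. 590.];243 18 [743. 204. 591.];244 18 [745. 202. 591.];245 18 [744. 197. 592.];246 18 [745. 194. 593.];247 18 [747. 192. 592.];248 18 [751. 191. 591.];249 18 [756. 191. 590.];250 18 [749. 182. 594.];251 18 [756. 183. 592.];
z 3.700944940091631
```

View pics/top0c.png

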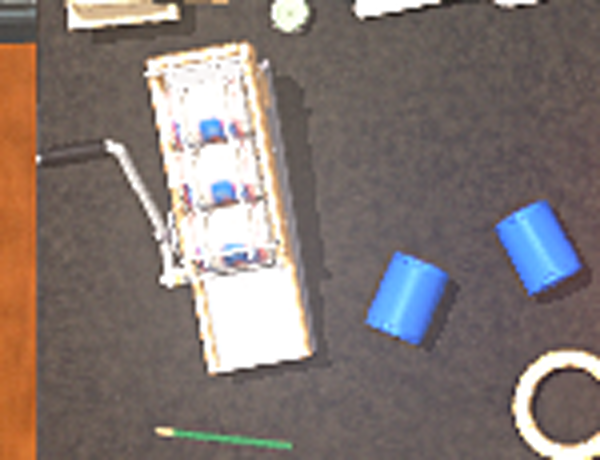

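View pics/scene0c.png

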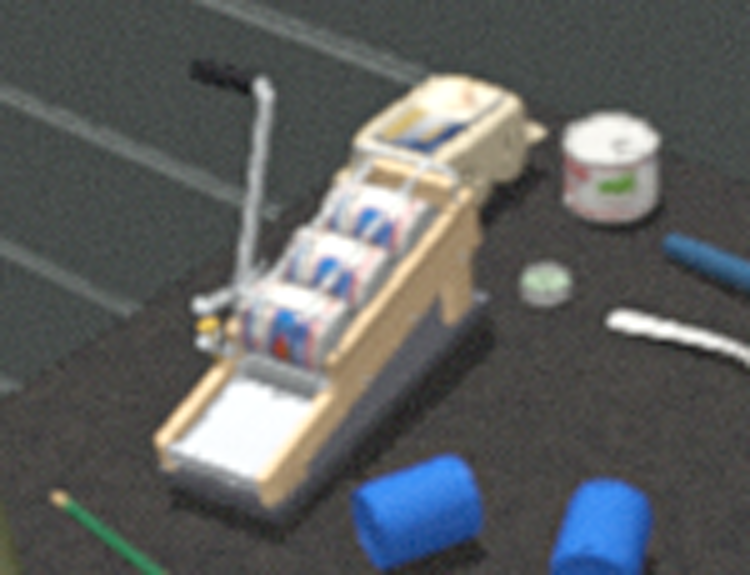

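Run:
```python
from h import *
z=np.load('pics/top0.npz');W=cloud('top',z['d']);z2=np.load('pics/scene0.npz');W2=cloud('scene',z2['d'])
for n,w in (('top',W),('scene',W2)):
    print(n)
    g=(w[...,0]>500)&(w[...,0]<680)&(w[...,1]>300)&(w[...,1]<470)&(w[...,2]>205)&(w[...,2]<260)
    v,u=np.nonzero(g)
    for a,b in zip(u,v): print(a,b,w[b,a].round(0),end=';')
    print()
w=W
def pr(lab,u,v): print(lab,w[v-1:v+2,u-1:u+2].reshape(-1,3).round(0).tolist())
g=(w[...,2]>15)&(w[...,2]<170)
g[:,:160]=0;g[:,215:]=0;g[:146]=0;g[235:]=0
for v in range(150,232,6):
    us=np.nonzero(g[v])[0]; 
    if len(us): print(v,us.min(),us.max(),w[v,us.min()].round(0),w[v,us.max()].round(0))
g2=g.astype(np.uint8);g2[:,:170]=0
c=max(cv2.findContours(g2,0,1)[0],key=cv2.contourArea);print(cv2.minAreaRect(c),cv2.boxPoints(cv2.minAreaRect(c)))
```

```text
top
150 170 [573. 380. 236.];151 170 [574. 377. 233.];152 170 [573. 373. 235.];153 170 [573. 370. 236.];154 170 [572. 366. 238.];155 170 [573. 363. 235.];156 170 [573. 360. 234.];157 170 [573. 357. 235.];144 171 [571. 401. 232.];145 171 [570. 396. 235.];146 171 [570. 392. 239.];147 171 [570. 390. 235.];148 171 [571. 387. 233.];149 171 [570. 383. 235.];150 171 [569. 379. 238.];151 171 [570. 376. 236.];152 171 [570. 374. 234.];153 171 [569. 369. 238.];154 171 [570. 367. 234.];155 171 [570. 365. 230.];156 171 [569. 360. 237.];157 171 [570. 358. 232.];158 171 [569. 353. 236.];159 171 [570. 352. 227.];160 171 [571. 349. 225.];140 172 [568. 414. 233.];141 172 [568. 411. 231.];142 172 [567. 406. 236.];143 172 [567. 403. 237.];144 172 [567. 400. 236.];145 172 [567. 397. 233.];146 172 [566. 392. 240.];147 172 [567. 390. 236.];148 172 [566. 386. 237.];149 172 [566. 383. 237.];150 172 [566. 379. 239.];151 172 [566. 376. 239.];152 172 [566. 373. 237.];153 172 [566. 369. 238.];154 172 [565. 364. 243.];155 172 [565. 362. 239.];156 172 [566. 361. 233.];157 172 [566. 357. 232.];158 172 [567. 355. 22
[... 3847 characters left out ...]
.]
168 170 199 [602. 343. 108.] [615. 251.  18.]
174 171 199 [581. 340. 104.] [592. 252.  17.]
180 172 200 [559. 338.  97.] [568. 248.  20.]
186 166 202 [531. 349. 145.] [545. 241.  17.]
192 169 203 [515. 348. 104.] [522. 237.  16.]
198 171 205 [494. 342.  98.] [499. 230.  15.]
204 170 204 [471. 343. 108.] [476. 234.  17.]
210 179 206 [453. 322.  56.] [453. 227.  19.]
216 180 207 [430. 317.  60.] [430. 224.  15.]
222 181 208 [408. 316.  51.] [407. 220.  17.]
228 182 182 [386. 313.  47.] [386. 313.  47.]
((185.16302490234375, 186.8939208984375), (80.18017578125, 35.666358947753906), 80.90972137451172) [[161.21997 150.12482]
 [196.43839 144.48987]
 [209.10608 223.66302]
 [173.88766 229.29797]]
```

Rack yaw comes out at about 0.16 rad. The lever grip's middle is near (563, 386, 229). I'll turn the jaws along the rack's x, lift, and move closer for a wrist view.

Request:
drive_tool(steps=[[0,0,-20,0.18,1],[0,0,-20,0.18,1],[0,0,-20,0.18,1],[0,0,-20,0.18,1],[0,0,-20,0.18,1],[0,0,0,0.18,0.6],[0,0,0,0.04,0.6]])

```text
t: 1.02
tcp_pos: [179.0, 597.2, 330.9]
eef_rot: [2.079, 2.352, -0.011]
wrist_force: [0.0, 0.3, -0.4]
gripper_width: 0.611
```

```bash
cat >> h.py <<'E'
def delta(target,s=None):
    s=s or arm.state(); M=R.from_rotvec(s['eef_rot']).as_matrix()
    return M.T@(np.array(target)-s['tcp_pos'])
E
python3 - <<'E'
from h import *
s=arm.state();print(s['t'],s['joints'].round(2),s['tcp_pos'],R.from_rotvec(s['eef_rot']).as_matrix().round(3),s['gripper_width'])
print(delta([500,400,330]), delta([563,388,300]))
E
```

```text
1.025 [-1.35  0.45  0.05  1.32 -0.02  1.38 -1.18] [178.97325582 597.19579281 330.93630033] [[-0.123  0.992 -0.003]
 [ 0.992  0.123 -0.007]
 [-0.007 -0.003 -1.   ]] 0.6113799539046937
[-235.0853246   294.41078782    1.55113361] [-254.51801151  355.56467631   31.47725267]
```

Request:
drive_tool(steps=[[-33,42,0,0,0.6],[-33,42,0,0,0.6],[-33,42,0,0,0.6],[-33,42,0,0,0.6],[-33,42,0,0,0.6],[-33,42,0,-0.03,0.6],[0,0,0,0,0.6]])

```text
t: 1.9
tcp_pos: [459.7, 427.1, 327.8]
eef_rot: [2.038, 2.387, -0.019]
wrist_force: [-0.0, -0.0, -1.9]
gripper_width: 0.598
```

Run:
```python
from h import *
s=arm.state();print(s['t'],s['joints'].round(2),s['tcp_pos'],R.from_rotvec(s['eef_rot']).as_matrix().round(3),s['wrist_force'])
print(delta([563,388,300]))
snap('wrist','wrist1');snap('scene','scene1')
```

```text
1.9 [-0.85  0.46  0.1   1.31 -0.04  1.38 -0.59] [459.74072563 427.13574868 327.75262199] [[-0.157  0.988 -0.005]
 [ 0.988  0.157 -0.012]
 [-0.011 -0.007 -1.   ]] [-0.02799585 -0.0344611  -1.87906055]
[-54.55627281  96.0410188   27.64106364]
```

View pics/wrist1.png

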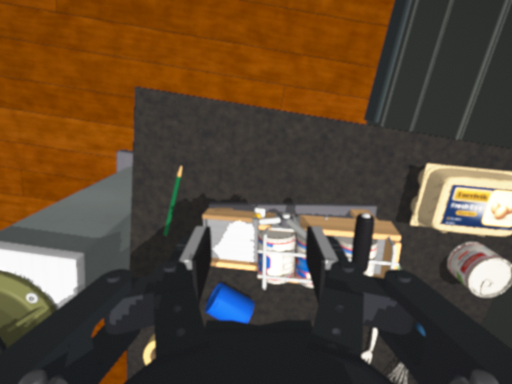

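The wrist view shows the grip bar at about (362,240) and the rack below it. I'll measure it from this picture.

Run:
```python
from h import *
z=np.load('pics/wrist1.npz');s=dict(tcp_pos=z['pos'],eef_rot=z['rot']);w=cloud('wrist',z['d'],s)
g=(w[...,2]>200)&(w[...,2]<265)&(w[...,0]>520)&(w[...,0]<620)
v,u=np.nonzero(g);q=w[g];print(len(q),u.min(),u.max(),v.min(),v.max())
for y in range(340,425,8):
    k=q[(q[:,1]>=y)&(q[:,1]<y+8)]
    if len(k): print(y,len(k),k.min(0).round(0),k.max(0).round(0))
# rack edges
g=(w[...,2]>12)&(w[...,2]<170)&(w[...,1]>200)&(w[...,1]<380)&(w[...,0]>370)&(w[...,0]<720)
q=w[g]
for x in range(370,720,20):
    k=q[(q[:,0]>=x)&(q[:,0]<x+20)&(q[:,2]>35)]
    if len(k)>5: print(x,len(k),np.percentile(k,2,axis=0).round(0),np.percentile(k,98,axis=0).round(0))
```

```text
989 351 374 213 272
356 6 [569. 362. 233.] [573. 364. 237.]
364 82 [557. 364. 226.] [573. 372. 238.]
372 140 [556. 372. 227.] [572. 380. 239.]
380 152 [554. 380. 225.] [571. 388. 239.]
388 158 [553. 388. 225.] [571. 396. 238.]
396 159 [553. 396. 226.] [568. 404. 238.]
404 160 [551. 404. 226.] [567. 412. 239.]
412 132 [552. 412. 224.] [566. 418. 238.]
370 38 [385. 294.  38.] [390. 314.  50.]
390 338 [391. 230.  36.] [410. 316.  53.]
410 657 [410. 228.  37.] [430. 319.  56.]
430 681 [430. 230.  40.] [450. 322.  59.]
450 750 [450. 234.  40.] [470. 343. 108.]
470 951 [470. 237.  47.] [490. 344. 120.]
490 1031 [490. 247.  52.] [510. 347. 121.]
510 923 [510. 252.  73.] [529. 350. 142.]
530 789 [530. 249.  56.] [549. 338. 128.]
550 258 [551. 256.  51.] [569. 341. 129.]
570 287 [570. 328.  56.] [590. 344. 111.]
590 453 [590. 317.  59.] [609. 346. 126.]
610 117 [610. 297.  36.] [630. 349. 142.]
630 500 [630. 295.  74.] [650. 353. 147.]
650 760 [651. 274.  62.] [670. 355. 146.]
670 116 [670. 270.  74.] [675. 355.  99.]
```

Request:
drive_tool(steps=[[-26,48,10,0,0.6],[-25,47,15,0,0.6],[0,0,0,0,0.6],[0,0,0,0,0.6]])

```text
t: 2.5
tcp_pos: [552.1, 404.4, 301.4]
eef_rot: [-2.011, -2.405, 0.018]
wrist_force: [-1.4, 0.9, 0.0]
gripper_width: 0.6
```

Run:
```python
from h import *
s=arm.state();print(s['t'],s['joints'].round(2),s['tcp_pos'],s['wrist_force'])
print(delta([562,391,206]))
p,d,s=snap('wrist','wrist2')
w=cloud('wrist',d,s)
g=(w[...,2]>200)&(w[...,2]<265)&(w[...,0]>530)&(w[...,0]<600)&(w[...,1]>360)&(w[...,1]<420)
q=w[g];print(len(q),q.min(0),q.max(0),np.median(q,0))
```

```text
2.5 [-0.72  0.57  0.1   1.18 -0.06  1.4  -0.44] [552.06318383 404.38779361 301.37293936] [-1.38245857  0.90447371  0.0357406 ]
[-14.75709475   8.68610385  95.29297272]
1374 [551.70521665 360.16856504 225.99629577] [574.18284809 418.01257073 239.14893637] [562.24666525 391.5704637  236.13485407]
```

View pics/wrist2.png

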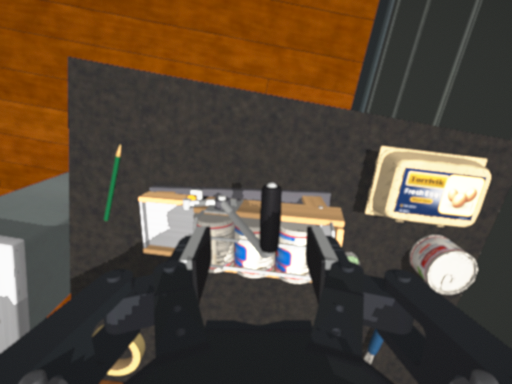

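The bar lies between the two fingers (px 270,215), with its middle confirmed at (562,391). I'll descend with the jaws straddling it.

Request:
drive_tool(steps=[[-13,9,25,0,0.6],[-2,0,30,0,0.6],[0,0,25,0,0.6],[0,0,15,0,0.6],[0,0,3,0,0.6],[0,0,0,0,0.6]])

```text
t: 3.3
tcp_pos: [555.6, 399.3, 205.9]
eef_rot: [-1.993, -2.416, 0.006]
wrist_force: [0.5, 0.1, 0.7]
gripper_width: 0.602
```

Run:
```python
from h import *
s=arm.state();print(s['t'],s['tcp_pos'],s['wrist_force'],R.from_rotvec(s['eef_rot']).as_matrix().round(3).tolist())
print(delta([562,391,206]))
snap('wrist','wrist3')
```

```text
3.3 [555.55372268 399.31735049 205.93447599] [0.51771632 0.06902219 0.68728606] [[-0.19, 0.982, -0.01], [0.982, 0.19, 0.003], [0.005, -0.009, -1.0]]
[-9.39028764  4.74726335 -0.15196252]
```

View pics/wrist3.png

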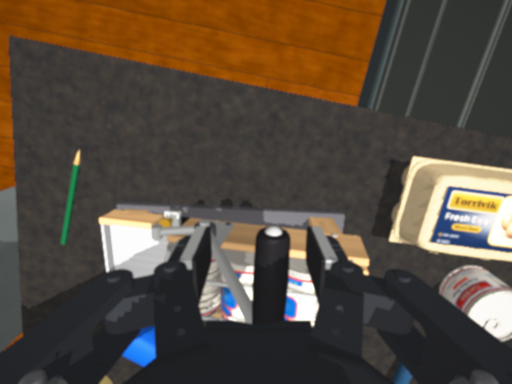

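Request:
drive_tool(steps=[[-6,-6,0,0.03,0.6],[-3,-8,0,0,0.6],[0,-8,0,0,0.6],[0,-8,-1,0,0.6]])

```text
t: 3.85
tcp_pos: [529.2, 385.1, 210.6]
eef_rot: [-2.036, -2.384, -0.007]
wrist_force: [2.8, 0.8, 1.4]
gripper_width: 0.597
```

Request:
drive_tool(steps=[[0,-8,-2,0,0.6],[0,-8,-2,0,0.6],[0,-8,-1,0,0.6]])

```text
t: 4.22
tcp_pos: [504.3, 381.4, 216.7]
eef_rot: [-2.036, -2.385, -0.01]
wrist_force: [4.8, 1.6, 0.8]
gripper_width: 0.6
```

Request:
drive_tool(steps=[[0,-7,0,0,0.6],[0,-6,0,0,0.6],[0,-5,0,0,0.6]])

```text
t: 4.6
tcp_pos: [487.6, 378.9, 218.2]
eef_rot: [-2.039, -2.387, -0.018]
wrist_force: [5.7, 0.9, 2.5]
gripper_width: 0.599
```

Request:
drive_tool(steps=[[0,-5,0,0,0.6],[0,-4,0,0,0.6]])

```text
t: 4.85
tcp_pos: [478.9, 377.6, 218.3]
eef_rot: [-2.039, -2.387, -0.021]
wrist_force: [5.4, 2.0, 0.3]
gripper_width: 0.604
```

Request:
drive_tool(steps=[[0,-4,0,0,0.6],[0,-4,0,0,0.6]])

```text
t: 5.1
tcp_pos: [471.3, 376.4, 218.1]
eef_rot: [-2.04, -2.387, -0.023]
wrist_force: [5.3, 1.6, 0.4]
gripper_width: 0.599
```

Request:
drive_tool(steps=[[0,-3,0,0,0.6],[0,-3,0,0,0.6]])

```text
t: 5.35
tcp_pos: [465.5, 375.5, 217.6]
eef_rot: [-2.041, -2.388, -0.024]
wrist_force: [5.7, 1.4, 0.3]
gripper_width: 0.598
```

Request:
drive_tool(steps=[[0,-3,0,0,0.6],[0,-3,0,0,0.6]])

```text
t: 5.6
tcp_pos: [460.2, 374.7, 217.0]
eef_rot: [2.041, 2.387, 0.027]
wrist_force: [6.3, 2.6, -1.6]
gripper_width: 0.599
```

Request:
drive_tool(steps=[[0,-3,1,0,0.6],[0,-3,1,0,0.6]])

```text
t: 5.85
tcp_pos: [456.0, 374.2, 215.7]
eef_rot: [2.041, 2.385, 0.033]
wrist_force: [6.0, 0.3, 4.0]
gripper_width: 0.599
```

Request:
drive_tool(steps=[[0,-3,1,0,0.6],[0,-3,0,0,0.6]])

```text
t: 6.1
tcp_pos: [451.7, 373.4, 215.1]
eef_rot: [2.04, 2.382, 0.039]
wrist_force: [7.6, 2.0, -4.7]
gripper_width: 0.596
```

Run:
```python
from h import *
p,d,s=snap('wrist','wrist4');print(s['tcp_pos'],s['wrist_force'],s['torque'])
p,d,s=snap('scene','scene4');cv2.imwrite('pics/scene4c.png',cv2.resize(p[90:240,130:280,::-1],None,fx=4,fy=4))
```

```text
[451.6600127  373.43837261 215.11926193] [ 7.57917723  2.0257019  -4.73175599] [ 4.42033896e-01 -1.39152118e+00 -1.16540118e-03]
```

View pics/wrist4.png

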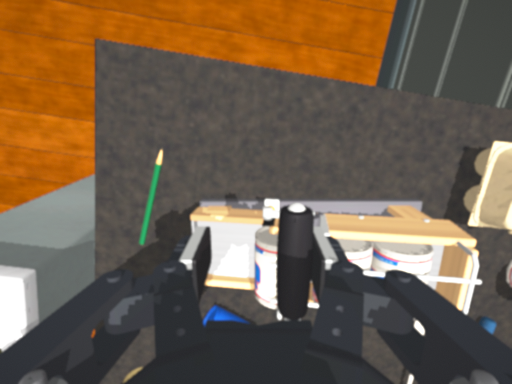

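View pics/scene4c.png

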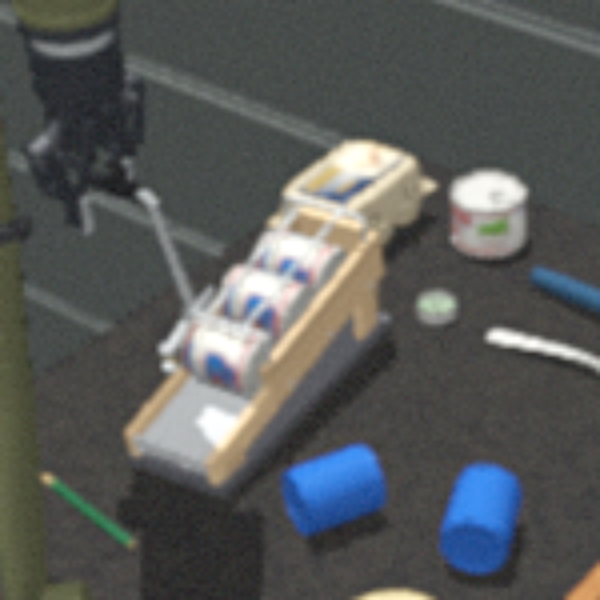

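The lever is tilted forward and its grip sits against the back finger. The tin is still behind the gate, so I'll keep pulling gently.

Request:
drive_tool(steps=[[0,-3,0,0,0.6],[0,-3,1,0,0.6]])

```text
t: 6.45
tcp_pos: [446.9, 372.9, 213.6]
eef_rot: [2.04, 2.381, 0.042]
wrist_force: [5.4, 1.8, 4.6]
gripper_width: 0.604
```

Request:
drive_tool(steps=[[0,-3,1,0,0.6],[0,-3,1,0,0.6]])

```text
t: 6.7
tcp_pos: [442.9, 372.4, 212.5]
eef_rot: [2.039, 2.378, 0.049]
wrist_force: [6.9, 0.6, 3.3]
gripper_width: 0.597
```

Run:
```python
from h import *
p,d,s=snap('wrist','wrist5');print(s['tcp_pos'],s['wrist_force'],s['torque'])
p,d,s=snap('scene','scene5');cv2.imwrite('pics/scene5c.png',cv2.resize(p[90:240,130:280,::-1],None,fx=4,fy=4))
```

```text
[442.87526285 372.35410723 212.46242354] [6.89991748 0.61359922 3.32452969] [ 0.27442229 -1.33782125 -0.02138064]
```

View pics/scene5c.png

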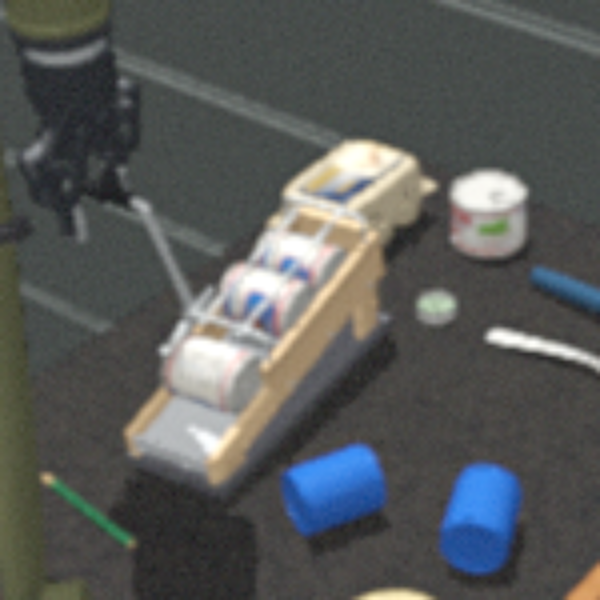

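The tin has started to roll. I'll pull the last bit lightly up to the stop and hold.

Request:
drive_tool(steps=[[0,-3,1,0,0.6],[0,-3,1,0,0.6]])

```text
t: 7.05
tcp_pos: [439.1, 371.8, 211.3]
eef_rot: [2.039, 2.375, 0.057]
wrist_force: [6.5, 1.9, 2.3]
gripper_width: 0.594
```

Request:
drive_tool(steps=[[0,-3,1,0,0.6],[0,-3,0,0,0.6]])

```text
t: 7.3
tcp_pos: [435.4, 371.1, 210.4]
eef_rot: [2.039, 2.372, 0.064]
wrist_force: [10.2, 3.4, -6.1]
gripper_width: 0.601
```

Request:
drive_tool(steps=[[0,-2,0,0,0.6],[0,-2,0,0,0.6],[0,-2,0,0,0.6]])

```text
t: 7.68
tcp_pos: [433.3, 370.8, 209.4]
eef_rot: [2.038, 2.367, 0.073]
wrist_force: [10.2, 3.0, -3.4]
gripper_width: 0.598
```

Run:
```python
from h import *
p,d,s=snap('scene','scene6');cv2.imwrite('pics/scene6c.png',cv2.resize(p[90:240,130:280,::-1],None,fx=4,fy=4))
```

```text
(no output)
```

View pics/scene6c.png

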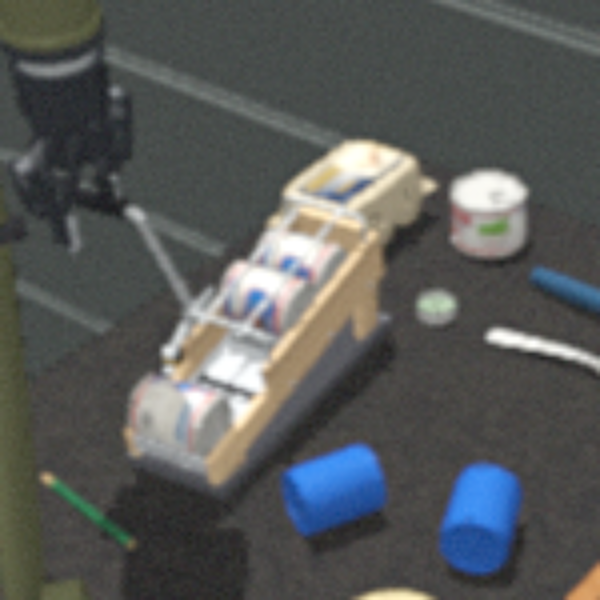

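The tin lies in the tray against the lip, and the rack hasn't moved. Now I'll let the lever back under control.

Request:
drive_tool(steps=[[0,8,-1,0,0.6],[0,9,-1,0,0.6],[0,9,-1,0,0.6],[0,9,-1,0,0.6],[0,9,-1,0,0.6],[0,9,-1,0,0.6],[0,9,-1,0,0.6],[0,9,0,0,0.6],[0,9,0,0,0.6],[0,9,0,0,0.6]])

```text
t: 8.98
tcp_pos: [523.5, 383.7, 218.5]
eef_rot: [2.038, 2.37, 0.063]
wrist_force: [2.3, 0.3, -1.0]
gripper_width: 0.597
```

Request:
drive_tool(steps=[[0,9,0,0,0.6],[0,9,1,0,0.6],[0,9,1,0,0.6],[0,6,1,0,0.6]])

```text
t: 9.48
tcp_pos: [557.6, 389.1, 216.6]
eef_rot: [2.039, 2.371, 0.061]
wrist_force: [0.3, 0.2, -0.5]
gripper_width: 0.601
```

Run:
```python
from h import *
p,d,s=snap('wrist','wrist7');print(s['tcp_pos'],s['wrist_force'],R.from_rotvec(s['eef_rot']).as_matrix().round(3))
p,d,s=snap('scene','scene7');cv2.imwrite('pics/scene7c.png',cv2.resize(p[90:240,130:280,::-1],None,fx=4,fy=4))
```

```text
[557.57145605 389.07395053 216.61632421] [ 0.25014349  0.15585277 -0.48339794] [[-0.15   0.988  0.036]
 [ 0.989  0.15   0.02 ]
 [ 0.015  0.039 -0.999]]
```

View pics/scene7c.png

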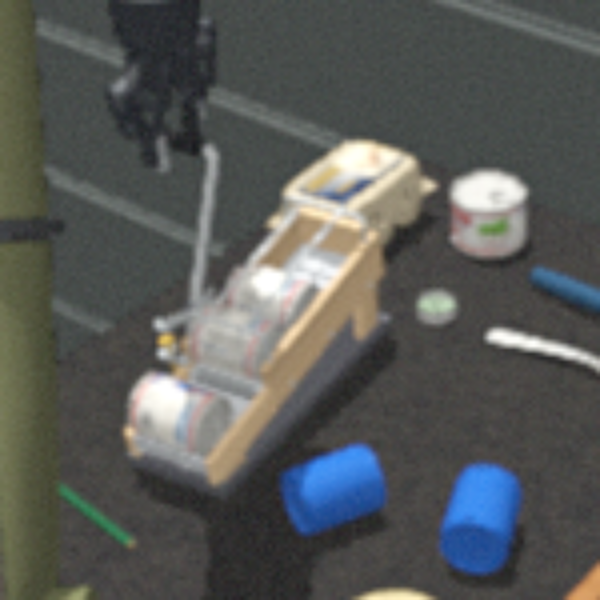

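View pics/wrist7.png

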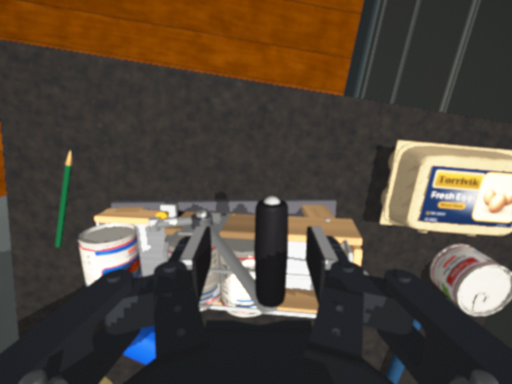

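The lever is back at rest and the other two tins have rolled down to the gate. I'll lift clear of the bar and then measure the tin in the tray.

Request:
drive_tool(steps=[[0,0,-25,0,0.6],[0,0,-30,0,0.6],[0,0,-30,0,0.6],[0,0,-20,0,0.6],[-30,-40,0,0,0.8],[-30,-40,0,0,0.9],[-30,-40,0,0,0.9],[0,0,0,0,0.9]])

```text
t: 10.58
tcp_pos: [442.1, 277.2, 317.8]
eef_rot: [2.037, 2.376, 0.055]
wrist_force: [0.9, 1.2, 0.6]
gripper_width: 0.905
```

Run:
```python
from h import *
p,d,s=snap('wrist','wrist8');print(s['tcp_pos'],s['wrist_force'],R.from_rotvec(s['eef_rot']).as_matrix().round(3))
p,d,s2=snap('top','top8');cv2.imwrite('pics/top8c.png',cv2.resize(p[135:250,130:280,::-1],None,fx=4,fy=4))
w=cloud('wrist',np.load('pics/wrist8.npz')['d'],s);np.save('pics/w8.npy',w)
g=(w[...,2]>75)&(w[...,2]<110)&(w[...,0]>370)&(w[...,0]<460)&(w[...,1]>210)&(w[...,1]<330)
v,u=np.nonzero(g);print(len(v),u.min() if len(u) else 0,u.max(),v.min(),v.max());q=w[g];print(np.percentile(q,[2,50,98],axis=0).round(1))
```

```text
[442.0815185  277.23188322 317.77109418] [0.87372843 1.17057069 0.63851488] [[-0.153  0.988  0.031]
 [ 0.988  0.152  0.02 ]
 [ 0.015  0.034 -0.999]]
2121 211 252 138 192
[[387.1 235.   77.2]
 [415.  271.   92.7]
 [441.5 304.2  96.9]]
```

View pics/wrist8.png

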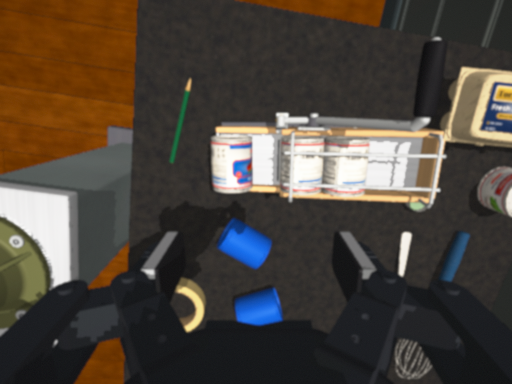

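View pics/top8c.png

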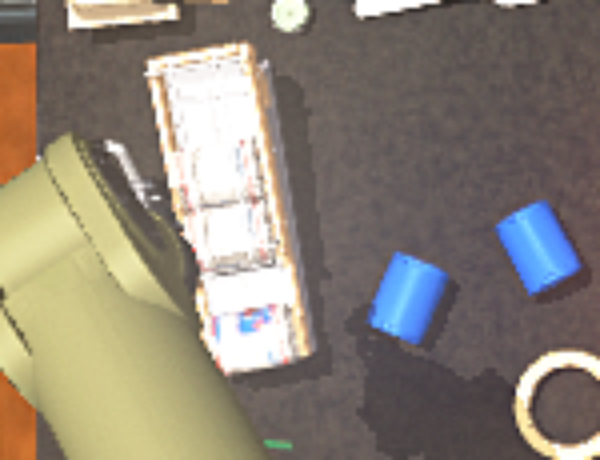

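The tin's centre is about (415,270,67), its axis along rack y. I'll grip it 22 mm right of centre so that the free end can swing down once it's lifted.

Run:
```python
from h import *
print(delta([418,248,140]).round(1),delta([418,248,50]).round(1))
```

```text
[-30.6 -37.4 176.2] [-32.1 -40.7 266.1]
```

Request:
drive_tool(steps=[[-16,-18,40,0,0.95],[-14,-18,45,0,0.95],[0,0,45,0,0.95],[0,0,40,0,0.95],[0,0,0,0,0.95],[0,0,0,0,0.95]])

```text
t: 11.42
tcp_pos: [425.1, 256.0, 143.4]
eef_rot: [2.028, 2.381, 0.072]
wrist_force: [-0.3, -0.7, 0.2]
gripper_width: 0.948
```

Run:
```python
from h import *
print(arm.state()['tcp_pos'],delta([418,248,110]).round(1),delta([418,248,50]).round(1))
p,d,s=snap('wrist','wrist9');w=cloud('wrist',d,s);np.save('pics/w9.npy',w)
g=(w[...,2]>75)&(w[...,2]<110)&(w[...,0]>370)&(w[...,0]<450)&(w[...,1]>210)&(w[...,1]<330)
q=w[g];print(np.percentile(q,[2,50,98],axis=0).round(1))
```

```text
[425.08696463 255.95574677 143.36545818] [-7.4 -9.7 32.8] [ -8.6 -12.3  92.8]
[[387.2 235.   77.4]
 [413.6 272.   93.1]
 [440.4 304.3  96.7]]
```

View pics/wrist9.png

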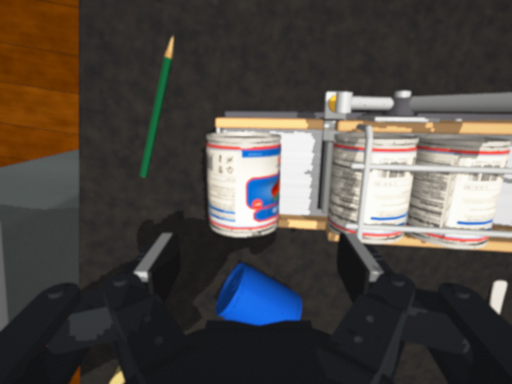

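Request:
drive_tool(steps=[[-8,-11,10,0,0.85],[-2,-2,10,0,0.85],[0,0,0,0,0.85],[0,0,0,0,0.85]])

```text
t: 11.98
tcp_pos: [418.1, 247.3, 126.8]
eef_rot: [2.026, 2.38, 0.087]
wrist_force: [-0.5, -0.3, 0.3]
gripper_width: 0.849
```

Run:
```python
from h import *
print(arm.state()['tcp_pos'],delta([417,248,80]).round(1),delta([417,248,50]).round(1))
```

```text
[418.13370247 247.28218606 126.75306365] [-0.3 -3.4 46.6] [-1.  -5.  76.6]
```

Request:
drive_tool(steps=[[0,-4,30,0,0.85],[0,-2,22,0,0.85],[0,0,15,0,0.85],[0,0,5,0,0.85],[0,0,0,0,0.85]])

```text
t: 12.6
tcp_pos: [419.1, 251.6, 55.3]
eef_rot: [2.024, 2.379, 0.098]
wrist_force: [-0.3, 0.2, 0.0]
gripper_width: 0.848
```

Run:
```python
from h import *
print(arm.state()['tcp_pos'],delta([417,248,50]).round(1), arm.state()['wrist_force'],R.from_rotvec(arm.state()['eef_rot']).as_matrix().round(3))
p,d,s=snap('wrist','wrist10');w=cloud('wrist',d,s)
```

```text
[419.09514873 251.59460142  55.34900231] [-3.4 -3.   5.1] [-0.25590635  0.2381755   0.00149084] [[-0.161  0.986  0.053]
 [ 0.987  0.159  0.037]
 [ 0.028  0.058 -0.998]]
```

View pics/wrist10.png

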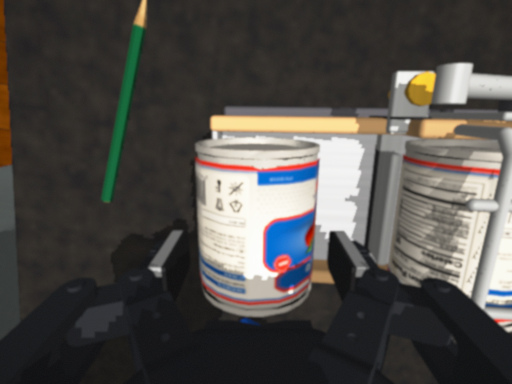

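The tin sits between the pads and the back finger is clear of the gate. I'll make a last small shift and then grip at 20 N.

Request:
drive_tool(steps=[[-5,-4,4,0,0.85],[-2,-1,3,0,0.85],[0,0,0,0,0.6],[0,0,0,0,0.5],[0,0,0,0,0.5],[0,0,0,0,0.5]], grip_force=20)

```text
t: 13.4
tcp_pos: [419.5, 244.6, 50.1]
eef_rot: [2.023, 2.374, 0.111]
wrist_force: [2.0, 0.7, 0.1]
gripper_width: 0.664
```

Run:
```python
from h import *
s=arm.state();print(s['tcp_pos'],s['gripper_width'],s['wrist_force'])
```

```text
[419.52742236 244.57454413  50.10042812] 0.6641580784809406 [1.9807735  0.71089803 0.05249802]
```

Request:
drive_tool(steps=[[0,0,-15,0,0.5],[0,0,-25,0,0.5],[0,0,-30,0,0.5],[0,0,-30,0,0.5],[0,0,0,0,0.5]])

```text
t: 14.02
tcp_pos: [410.0, 239.6, 150.6]
eef_rot: [2.023, 2.378, 0.1]
wrist_force: [-0.5, -0.1, -1.8]
gripper_width: 0.665
```

Run:
```python
from h import *
s=arm.state();print(s['tcp_pos'],s['gripper_width'],s['wrist_force'],s['torque'])
p,d,s=snap('wrist','wrist11')
p,d,s=snap('scene','scene11');cv2.imwrite('pics/scene11c.png',cv2.resize(p[90:240,130:280,::-1],None,fx=4,fy=4))
```

```text
[410.04771623 239.58649785 150.64861664] 0.6654523612216824 [-0.46408045 -0.09505283 -1.81608395] [-0.08733673  0.111116   -0.01947849]
```

View pics/wrist11.png

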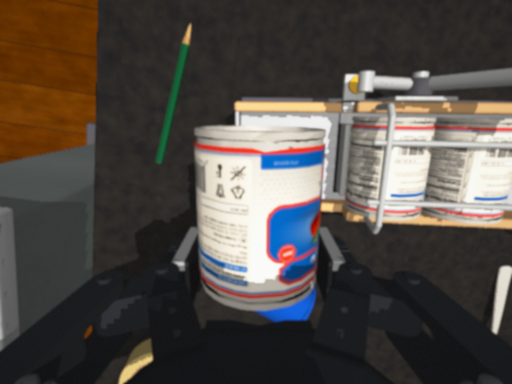

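View pics/scene11c.png

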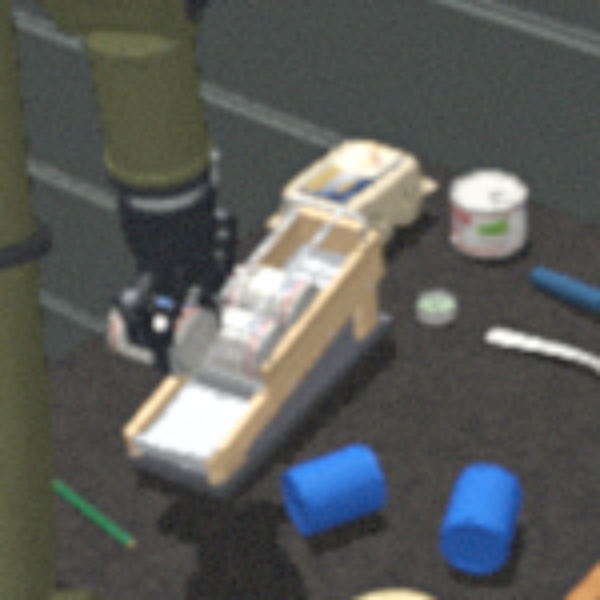

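The tin is held firmly but stays horizontal, with its free end towards +y. The tool only points down, so I'll have to pivot the tin in the pads by pushing its free end against the left edge of the board, and for that the free end must face −y. I'll lay the tin back in the tray and re-grip it at the other end.

Run:
```python
from h import *
s=arm.state();print(s['joints'].round(2),delta([419.5,244.6,52]).round(1))
z=np.load('pics/top0.npz');W=cloud('top',z['d']);p=z['p']
g=(W[...,2]>33)&(W[...,2]<50)&(W[...,1]<-60)&(W[...,0]<700)
g=g.astype(np.uint8);c=max(cv2.findContours(g,0,1)[0],key=cv2.contourArea);r=cv2.minAreaRect(c);b=cv2.boxPoints(r);print(r)
m,T=c2w('top')
for u,v in b:
    ray=T[:3,:3]@np.array([(u-m['cx'])/m['fx'],(v-m['cy'])/m['fy'],1]);t=(40-T[2,3])/ray[2];print((u,v),(T[:3,3]+t*ray).round(0))
```

```text
[-0.66  0.34  0.11  2.06 -0.07  0.68 -0.35] [ 1.2  5.8 97.2]
((359.0937805175781, 205.82852172851562), (88.06376647949219, 128.03688049316406), 87.0643310546875)
(np.float32(292.9043), np.float32(165.13312)) [ 611. -108.   40.]
(np.float32(420.77313), np.float32(158.57574)) [ 620. -590.   40.]
(np.float32(425.28326), np.float32(246.52393)) [ 292. -582.   40.]
(np.float32(297.41443), np.float32(253.0813)) [ 281. -111.   40.]
```

Request:
drive_tool(steps=[[0,2,30,0,0.5],[0,2,30,0,0.5],[0,2,22,0,0.5],[0,0,12,0,0.5],[0,0,0,0,0.5]])

```text
t: 14.75
tcp_pos: [419.3, 243.3, 48.3]
eef_rot: [2.024, 2.38, 0.09]
wrist_force: [1.1, 0.2, 8.3]
gripper_width: 0.665
```

Run:
```python
from h import *
s=arm.state();print(s['tcp_pos'],s['wrist_force'],delta([419.5,244.6,51]).round(1))
z=np.load('pics/top0.npz');W=cloud('top',z['d']);p=z['p'].astype(int)
g=((p[...,2]>p[...,0]+60)&(W[...,2]>15)&(W[...,2]<80)&(W[...,1]<200)).astype(np.uint8)
n,l,st,c=cv2.connectedComponentsWithStats(g)
for i in range(1,n):
    if st[i,4]>50: q=W[l==i];print(st[i],np.percentile(q,[1,99],axis=0).round(0))
```

```text
[419.31793639 243.30959573  48.25159322] [1.05745655 0.17464671 8.28274503] [ 1.3  0.5 -2.7]
[254 185  21  24 282] [[457. -29.  32.]
 [534.  39.  63.]]
[221 198  21  23 291] [[414.  95.  31.]
 [489. 164.  63.]]
```

Request:
drive_tool(steps=[[0,0,-3,0,0.85],[0,0,0,0,0.85],[0,0,0,0,0.85],[0,0,-8,0,0.85],[0,0,0,0,0.85]])

```text
t: 15.38
tcp_pos: [417.8, 242.3, 59.4]
eef_rot: [2.025, 2.381, 0.087]
wrist_force: [0.1, 0.2, -0.9]
gripper_width: 0.854
```

Run:
```python
from h import *
p,d,s=snap('wrist','wrist12');print(s['tcp_pos'],s['wrist_force'],s['gripper_width'])
w=cloud('wrist',d,s)
g=(w[...,2]>75)&(w[...,2]<110)&(w[...,0]>370)&(w[...,0]<450)&(w[...,1]>210)&(w[...,1]<330)
print(np.percentile(w[g],[2,50,98],axis=0).round(1))
```

```text
[417.82752811 242.33676425  59.42019713] [ 0.10336777  0.18304052 -0.94528008] 0.8543212113611167
[[375.1 232.6  78. ]
 [410.1 269.   93.6]
 [440.  303.1 103.1]]
```

View pics/wrist12.png

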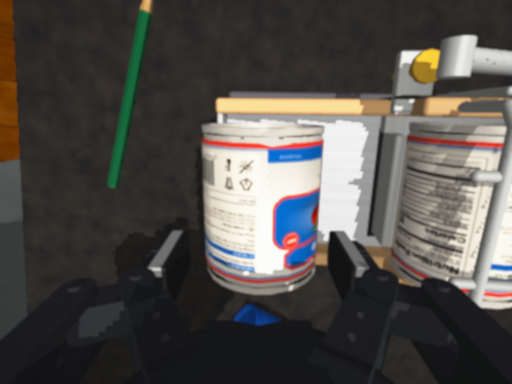

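Request:
drive_tool(steps=[[16,0,0,0,0.85],[16,0,0,0,0.85],[15,0,0,0,0.85],[3,0,0,0,0.85],[0,0,0,0,0.85]])

```text
t: 16.05
tcp_pos: [408.4, 296.8, 60.3]
eef_rot: [2.022, 2.384, 0.087]
wrist_force: [0.6, -0.7, -0.3]
gripper_width: 0.849
```

Run:
```python
from h import *
p,d,s=snap('wrist','wrist13');print(s['tcp_pos'],s['wrist_force'],delta([411,290,50]))
```

```text
[408.3689432  296.82312467  60.25383308] [ 0.58563523 -0.67458578 -0.27074191] [-7.25744852  0.95112723 10.15372398]
```

View pics/wrist13.png

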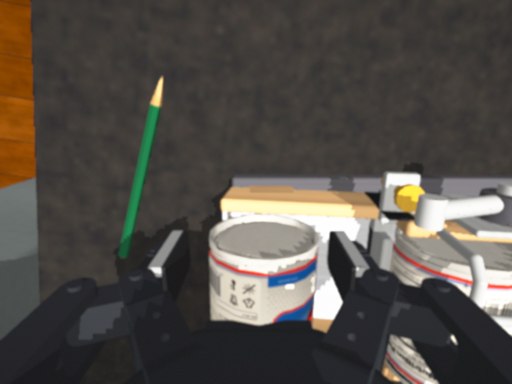

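Request:
drive_tool(steps=[[-6,0,4,0,0.85],[-1,0,4,0,0.85],[0,0,1,0,0.5],[0,0,0,0,0.5],[0,0,0,0,0.5],[0,0,0,0,0.5]], grip_force=20)

```text
t: 16.85
tcp_pos: [412.7, 288.7, 51.3]
eef_rot: [2.026, 2.379, 0.093]
wrist_force: [-0.0, 0.3, 0.9]
gripper_width: 0.659
```

Run:
```python
from h import *
s=arm.state();print(s['tcp_pos'],s['wrist_force'],s['gripper_width'])
```

```text
[412.67929129 288.67705281  51.34243272] [-0.0348068   0.31008537  0.92104005] 0.6585054361349362
```

Request:
drive_tool(steps=[[0,0,-15,0,0.5],[0,0,-30,0,0.5],[0,0,-40,0,0.5],[0,0,-40,0,0.5],[-50,0,0,0,0.5],[-50,0,0,0,0.5],[-50,0,0,0,0.5],[-40,35,0,0,0.5],[-40,40,0,0,0.5],[-20,40,0,0,0.5],[0,0,0,0,0.5]])

```text
t: 18.23
tcp_pos: [560.6, 47.6, 176.2]
eef_rot: [2.023, 2.384, 0.08]
wrist_force: [-0.7, 0.2, -1.2]
gripper_width: 0.662
```

Run:
```python
from h import *
p,d,s=snap('wrist','wrist14');print(s['tcp_pos'],s['joints'].round(2),s['gripper_width'],R.from_rotvec(s['eef_rot']).as_matrix().round(3),delta([570,-30,140]))
p,d,s=snap('scene','scene14');cv2.imwrite('pics/scene14c.png',cv2.resize(p[90:330,100:400,::-1],None,fx=2.6,fy=2.5))
```

```text
[560.6341663   47.64881411 176.20517683] [-0.24  0.44  0.19  1.8  -0.14  0.87  0.18] 0.6622547875601554 [[-0.163  0.986  0.044]
 [ 0.986  0.162  0.03 ]
 [ 0.022  0.048 -0.999]] [-79.85568451  -3.16114816  33.97363595]
```

View pics/wrist14.png

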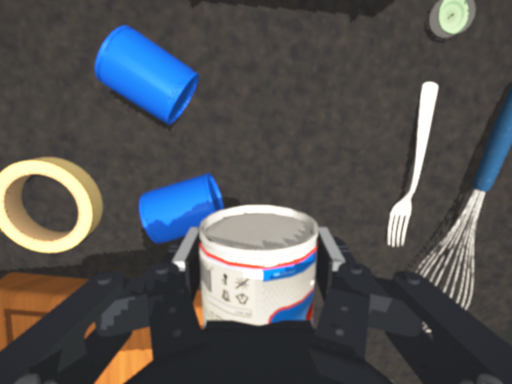

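View pics/scene14c.png

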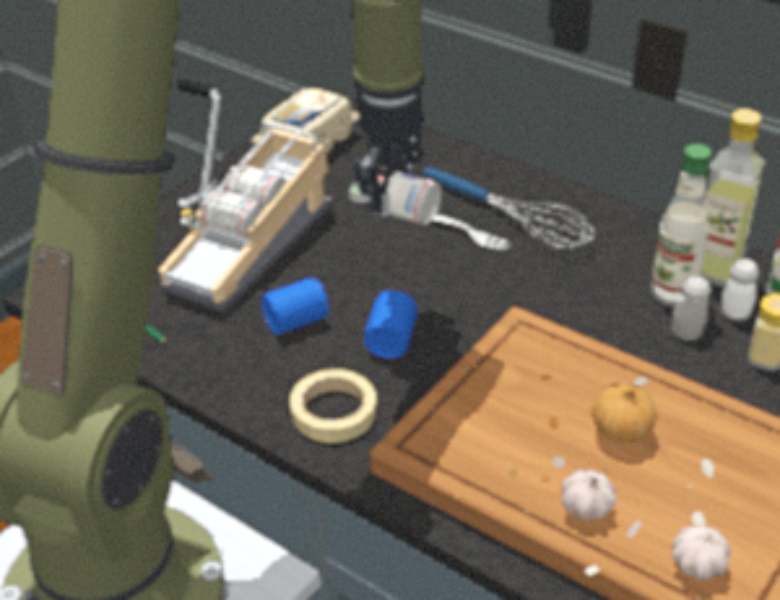

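Request:
drive_tool(steps=[[-35,3,10,0.1,0.5],[-25,8,20,0.06,0.5],[0,0,0,0,0.5]])

```text
t: 18.7
tcp_pos: [573.2, -5.4, 143.8]
eef_rot: [2.211, 2.226, 0.077]
wrist_force: [-0.4, 0.2, -1.2]
gripper_width: 0.662
```

Run:
```python
from h import *
s=arm.state();print(s['tcp_pos'],R.from_rotvec(s['eef_rot']).as_matrix().round(3),delta([572,-42,80]),delta([572,-42,44]))
```

```text
[573.24014179  -5.41499984 143.76795171] [[-0.007  0.999  0.037]
 [ 0.999  0.006  0.033]
 [ 0.033  0.037 -0.999]] [-38.63742075  -3.81465907  62.44157227] [-39.81270938  -5.14445932  98.39780022]
```

Request:
drive_tool(steps=[[-20,-2,25,0,0.5],[-15,-2,30,0,0.5],[0,0,25,0,0.5],[0,0,10,0,0.5],[0,0,0,0,0.5]])

```text
t: 19.32
tcp_pos: [570.1, -28.9, 53.7]
eef_rot: [-2.198, -2.242, -0.084]
wrist_force: [-0.5, 0.3, -2.0]
gripper_width: 0.663
```

Run:
```python
from h import *
s=arm.state();print(s['tcp_pos'],s['wrist_force'],R.from_rotvec(s['eef_rot']).as_matrix().round(3),delta([572,-42,44]))
p,d,s=snap('scene','scene15');cv2.imwrite('pics/scene15c.png',cv2.resize(p[130:290,190:390,::-1],None,fx=4,fy=3.75))
```

```text
[570.09582667 -28.93924537  53.68297769] [-0.52974221  0.28001017 -2.03367445] [[-0.021  0.999  0.037]
 [ 0.999  0.019  0.038]
 [ 0.038  0.038 -0.999]] [-13.45129967   1.28543432   9.24009959]
```

View pics/scene15c.png

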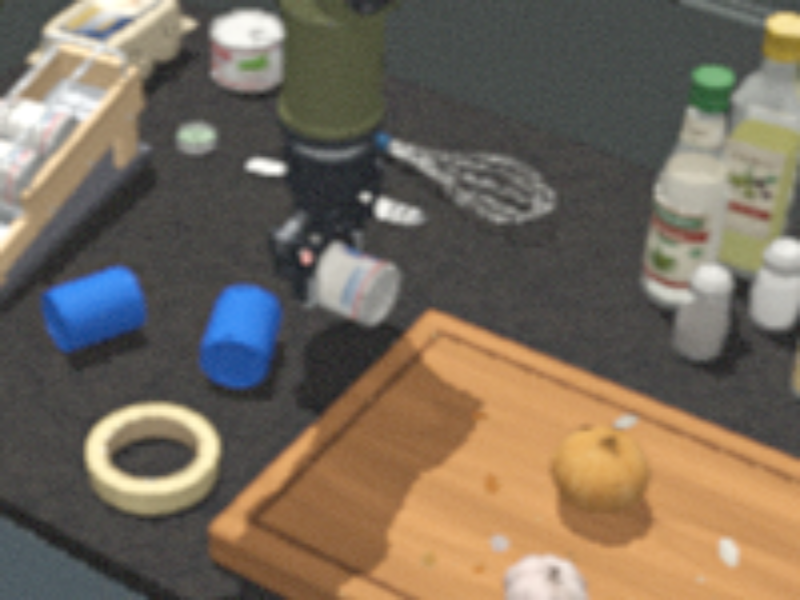

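Request:
drive_tool(steps=[[-10,0,3,0.015,0.5],[-6,-8,4,0,0.5],[0,-4,2,0,0.5],[0,0,0,0,0.5]])

```text
t: 19.88
tcp_pos: [559.1, -45.9, 45.8]
eef_rot: [2.214, 2.223, 0.088]
wrist_force: [0.2, 0.0, -2.6]
gripper_width: 0.662
```

Run:
```python
from h import *
s=arm.state();print(s['tcp_pos'],s['wrist_force'])
p,d,s=snap('scene','scene16');cv2.imwrite('pics/scene16c.png',cv2.resize(p[150:250,220:320,::-1],None,fx=6,fy=6))
w=cloud('scene',d)
# tin visible surface points
g=(w[...,0]>520)&(w[...,0]<620)&(w[...,1]<-50)&(w[...,1]>-125)&(w[...,2]>46)&(w[...,2]<120)
print(g.sum(),np.percentile(w[g],[2,50,98],axis=0).round(0))
```

```text
[559.05734716 -45.88990961  45.78772291] [ 0.18046103  0.04700588 -2.6250083 ]
398 [[ 521. -103.   48.]
 [ 547.  -75.   81.]
 [ 610.  -52.  117.]]
```

View pics/scene16c.png

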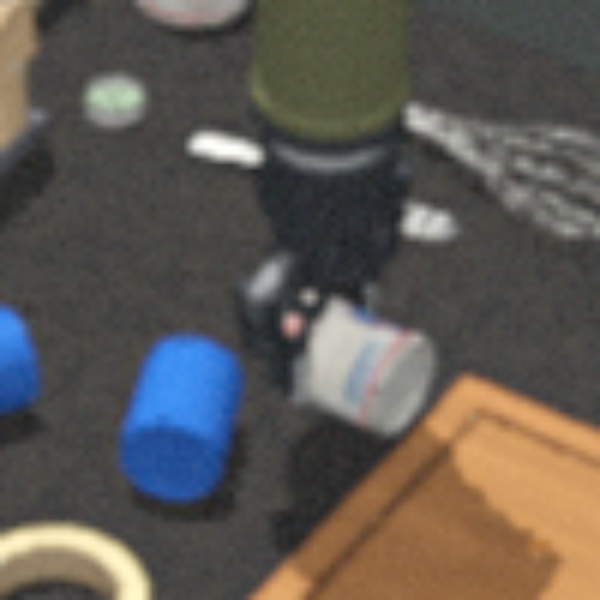

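The free end stands at y ≈ −103, just short of the board edge at −110. Next I'll press it against the edge in small steps.

Request:
drive_tool(steps=[[-5,0,0,0,0.5],[-5,0,0,0,0.5],[-4,0,0,0,0.5]])

```text
t: 20.3
tcp_pos: [559.4, -54.4, 45.8]
eef_rot: [-2.208, -2.228, -0.095]
wrist_force: [-2.7, 16.0, 6.5]
gripper_width: 0.663
```

Request:
drive_tool(steps=[[-5,0,0,0,0.5],[-5,0,0,0,0.5]])

```text
t: 20.55
tcp_pos: [559.0, -54.4, 46.1]
eef_rot: [-2.191, -2.23, -0.104]
wrist_force: [-2.6, 13.5, 6.0]
gripper_width: 0.663
```

Run:
```python
from h import *
p,d,s=snap('scene','scene17');cv2.imwrite('pics/scene17c.png',cv2.resize(p[150:250,220:320,::-1],None,fx=6,fy=6));print(s['wrist_force'],s['torque'])
```

```text
[-2.56693378 13.49835878  5.99033064] [2.68216998 0.48595647 0.13782398]
```

View pics/scene17c.png

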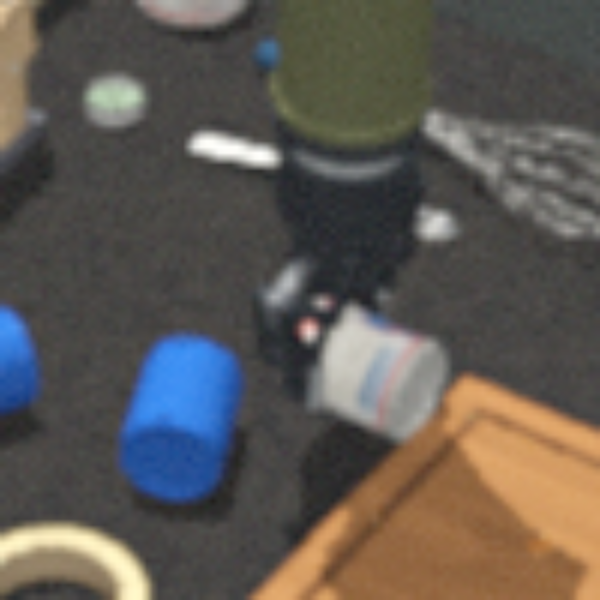

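Pressing with 16 N doesn't pivot it, because friction at the edge holds the end face up. I'll start lower and raise the tool while pressing, so that the friction pulls the free end down.

Request:
drive_tool(steps=[[5,0,2,0,0.5],[0,0,5,0,0.5],[0,0,4,0,0.5],[-4,0,0,0,0.5],[-4,0,0,0,0.5]])

```text
t: 21.22
tcp_pos: [559.6, -54.1, 34.1]
eef_rot: [-2.185, -2.23, -0.108]
wrist_force: [-0.4, 17.0, 3.6]
gripper_width: 0.661
```

Request:
drive_tool(steps=[[-6,0,-6,0,0.5],[-6,0,-6,0,0.5]])

```text
t: 21.48
tcp_pos: [559.2, -60.5, 45.0]
eef_rot: [-2.174, -2.231, -0.113]
wrist_force: [-0.1, 6.4, -1.8]
gripper_width: 0.662
```

Request:
drive_tool(steps=[[-6,0,-6,0,0.5],[-6,0,-6,0,0.5]])

```text
t: 21.72
tcp_pos: [558.8, -69.9, 56.1]
eef_rot: [-2.168, -2.23, -0.117]
wrist_force: [-0.2, 4.8, -1.0]
gripper_width: 0.662
```

Run:
```python
from h import *
p,d,s=snap('scene','scene18');cv2.imwrite('pics/scene18c.png',cv2.resize(p[150:250,220:320,::-1],None,fx=6,fy=6));print(s['wrist_force'],s['torque'],R.from_rotvec(s['eef_rot']).as_matrix().round(3))
```

```text
[-0.19279456  4.79941533 -1.02499694] [ 1.250084    0.14543729 -0.07513115] [[-0.029  0.999  0.031]
 [ 0.997  0.027  0.074]
 [ 0.073  0.033 -0.997]]
```

View pics/scene18c.png

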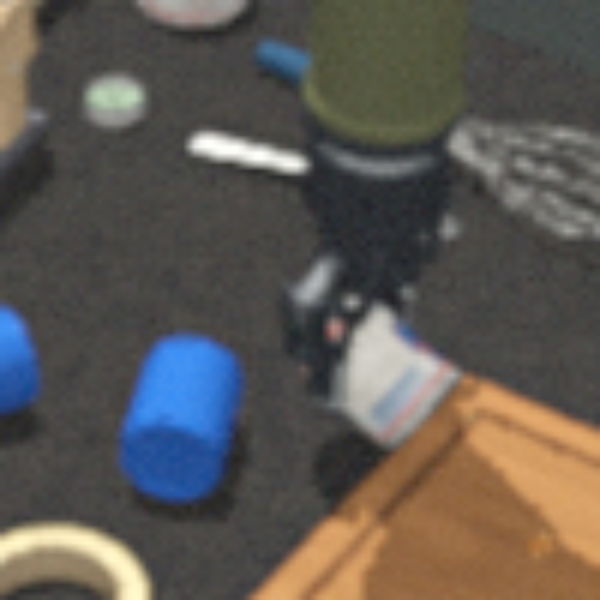

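It works: the tin is now at about 38°. I'll carry on round the edge in an arc.

Request:
drive_tool(steps=[[-6,0,-8,0,0.5],[-7,0,-7,0,0.5]])

```text
t: 22.02
tcp_pos: [558.0, -82.3, 70.6]
eef_rot: [-2.164, -2.228, -0.119]
wrist_force: [0.5, 3.8, -2.2]
gripper_width: 0.665
```

Request:
drive_tool(steps=[[-7,0,-6,0,0.5],[-8,0,-6,0,0.5]])

```text
t: 22.28
tcp_pos: [558.1, -99.7, 82.1]
eef_rot: [-2.164, -2.228, -0.118]
wrist_force: [0.2, -0.9, -1.7]
gripper_width: 0.663
```

Run:
```python
from h import *
p,d,s=snap('scene','scene19');cv2.imwrite('pics/scene19c.png',cv2.resize(p[150:250,220:320,::-1],None,fx=6,fy=6));print(s['wrist_force'],s['torque'],R.from_rotvec(s['eef_rot']).as_matrix().round(3))
```

```text
[ 0.15503475 -0.89483552 -1.72296435] [-0.12324497  0.05870591  0.00799066] [[-0.03   0.999  0.029]
 [ 0.997  0.028  0.078]
 [ 0.077  0.032 -0.997]]
```

View pics/scene19c.png

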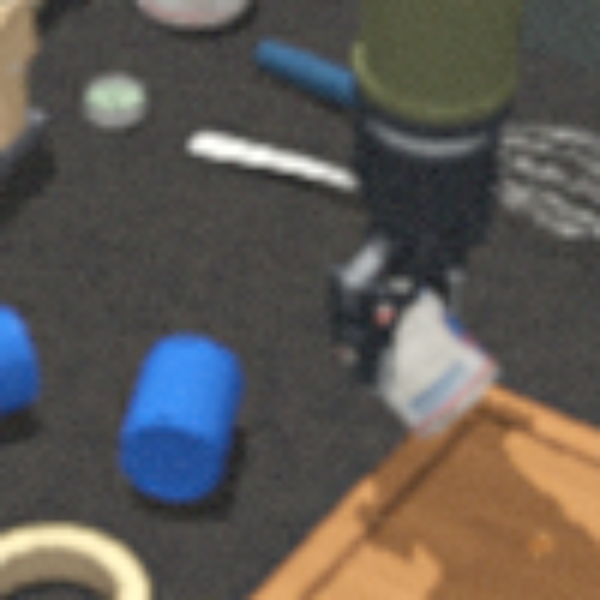

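Request:
drive_tool(steps=[[12,0,5,0,0.5],[8,0,8,0,0.5],[0,0,0,0,0.5]])

```text
t: 22.7
tcp_pos: [558.0, -80.8, 70.2]
eef_rot: [-2.17, -2.226, -0.117]
wrist_force: [-0.0, -0.6, -0.9]
gripper_width: 0.664
```

Request:
drive_tool(steps=[[-7,0,-1,0,0.5],[-7,0,-3,0,0.5]])

```text
t: 22.95
tcp_pos: [558.2, -92.2, 72.9]
eef_rot: [-2.164, -2.227, -0.119]
wrist_force: [0.5, 4.9, 0.2]
gripper_width: 0.659
```

Request:
drive_tool(steps=[[-7,0,-3,0,0.5],[-7,0,-3,0,0.5]])

```text
t: 23.2
tcp_pos: [558.5, -106.4, 78.3]
eef_rot: [-2.162, -2.227, -0.12]
wrist_force: [-0.6, 3.5, -0.2]
gripper_width: 0.661
```

Run:
```python
from h import *
p,d,s=snap('scene','scene20');cv2.imwrite('pics/scene20c.png',cv2.resize(p[150:250,220:320,::-1],None,fx=6,fy=6));print(s['wrist_force'],s['torque'])
```

```text
[-0.644692    3.49730888 -0.20974666] [0.85027954 0.09565557 0.00126968]
```

View pics/scene20c.png

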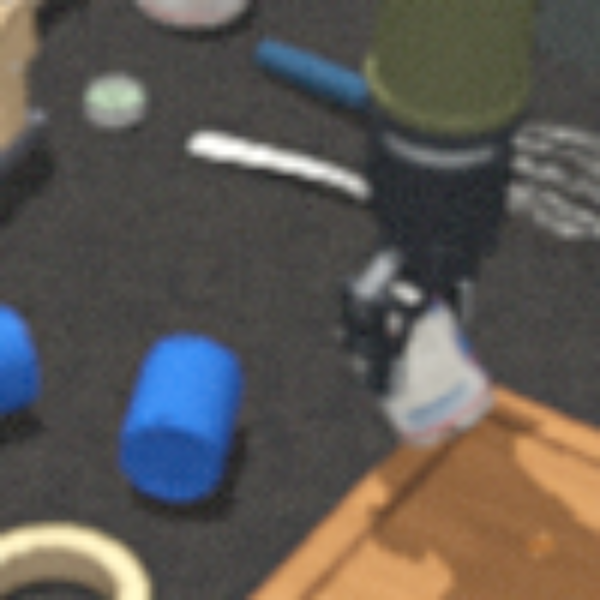

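Request:
drive_tool(steps=[[-8,0,-1,0,0.5],[-8,0,0,0,0.5]])

```text
t: 23.5
tcp_pos: [559.5, -125.3, 79.0]
eef_rot: [-2.166, -2.228, -0.12]
wrist_force: [-0.3, 1.8, 2.3]
gripper_width: 0.661
```

Request:
drive_tool(steps=[[-8,0,0,0,0.5],[-8,0,0,0,0.5]])

```text
t: 23.75
tcp_pos: [560.3, -143.2, 78.0]
eef_rot: [-2.168, -2.228, -0.121]
wrist_force: [-0.6, 2.8, 2.9]
gripper_width: 0.666
```

Run:
```python
from h import *
p,d,s=snap('scene','scene21');cv2.imwrite('pics/scene21c.png',cv2.resize(p[150:250,220:320,::-1],None,fx=6,fy=6));print(s['wrist_force'],s['torque'])
p,d,s=snap('wrist','wrist21')
```

```text
[-0.55127571  2.78363954  2.94885173] [0.70155684 0.04791885 0.0731831 ]
```

View pics/scene21c.png

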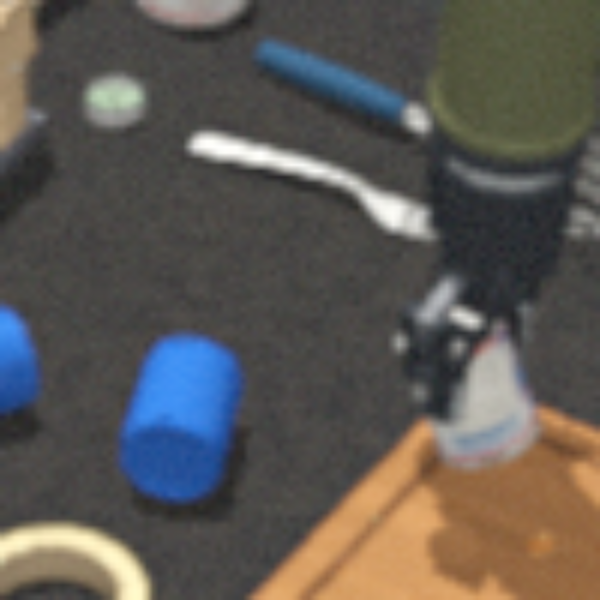

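View pics/wrist21.png

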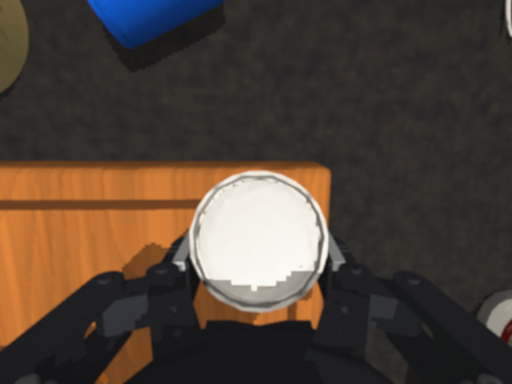

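The tin is now almost upright and over the board. I'll lift slightly, move into the free zone, and set it down.

Request:
drive_tool(steps=[[0,0,-10,0,0.5],[-15,-8,-3,0,0.5],[-16,-10,-1,0,0.5],[-14,-7,-1,0,0.5],[0,0,0,0,0.5]])

```text
t: 24.48
tcp_pos: [532.2, -197.1, 88.5]
eef_rot: [-2.173, -2.224, -0.114]
wrist_force: [-0.3, 1.0, -0.9]
gripper_width: 0.66
```

Run:
```python
from h import *
p,d,s=snap('scene','scene22');cv2.imwrite('pics/scene22c.png',cv2.resize(p[150:250,230:330,::-1],None,fx=6,fy=6));print(s['tcp_pos'],s['wrist_force'])
p,d,s=snap('wrist','wrist22');w=cloud('wrist',d,s)
# lid plane
m=(w[...,2]>100)&(w[...,2]<135)&(abs(w[...,0]-s['tcp_pos'][0])<24)&(abs(w[...,1]-s['tcp_pos'][1])<30)
q=w[m];c=q.mean(0);n=np.linalg.svd(q-c)[2][2];print(len(q),c,n)
```

```text
[ 532.21493072 -197.12635022   88.54791811] [-0.29866364  1.01926716 -0.87667569]
10903 [ 532.12482337 -184.24759265  126.70359941] [-0.0334882   0.40513095  0.91364515]
```

View pics/scene22c.png

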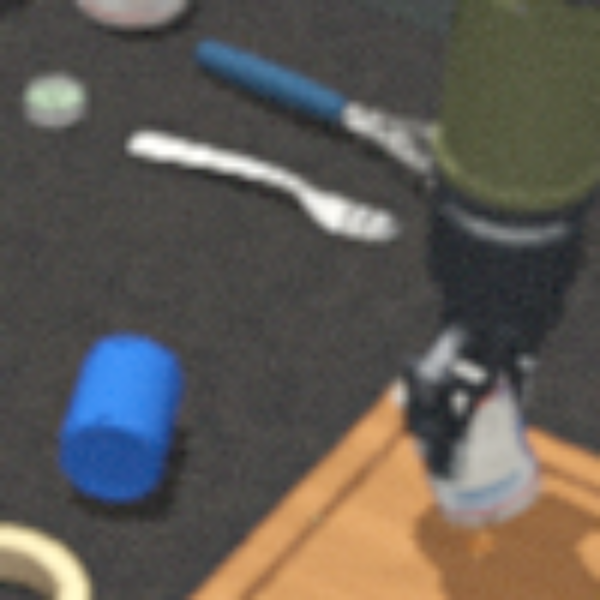

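The tin still leans about 20° (its top towards +y). I'll put the lower rim on the board and drag towards −y while pressing lightly to bring it upright.

Request:
drive_tool(steps=[[14,0,2,0,0.5],[14,0,4,0,0.5],[0,0,4,0,0.5],[-5,0,4,0,0.5],[-6,0,3,0,0.5]])

```text
t: 25.2
tcp_pos: [534.9, -171.3, 73.8]
eef_rot: [-2.163, -2.233, -0.12]
wrist_force: [-2.2, -0.0, 11.0]
gripper_width: 0.658
```

Request:
drive_tool(steps=[[-7,0,4,0,0.5],[-7,0,4,0,0.5],[-6,0,3,0,0.5]])

```text
t: 25.58
tcp_pos: [537.3, -189.7, 64.0]
eef_rot: [-2.162, -2.234, -0.126]
wrist_force: [-1.5, 8.6, 19.0]
gripper_width: 0.662
```

```bash
cat > lid.py <<'E'
from h import *
def lid(name):
    p,d,s=snap('wrist',name);w=cloud('wrist',d,s);print(s['tcp_pos'],s['wrist_force'])
    pi=p.astype(int);wh=((p.min(2)>150)&(w[...,2]>90)&(w[...,2]<145)).astype(np.uint8)
    n,l,st,c=cv2.connectedComponentsWithStats(wh);i=1+np.argmax(st[1:,4]);q=w[l==i];c0=np.median(q,0)
    for _ in range(3):
        c=q.mean(0);nn=np.linalg.svd(q-c,full_matrices=False)[2][2];nn*=np.sign(nn[2]);r=abs((q-c)@nn);q=q[r<max(2,np.median(r)*3)]
    print(st[i],c.round(1),nn.round(3),'tilt',np.arccos(nn[2]).round(3))
E
python3 - <<'E'
from lid import *
lid('wrist23')
E
```

```text
[ 537.32611918 -189.72667492   63.97435375] [-1.49717161  8.59325339 19.04791203]
[  175   190   164   103 11211] [ 533.9 -172.9  110. ] [-0.005 -0.025  1.   ] tilt 0.026
```

View pics/wrist23.png

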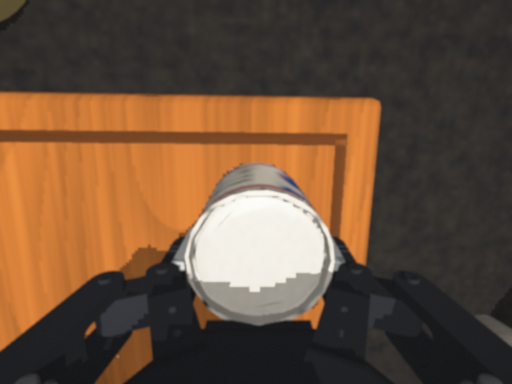

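The lid plane is level (tilt 0.026) at z ≈ 110, so the tin stands flat on the board. I'll ease the pressure, open the jaws, and lift off straight up.

Request:
drive_tool(steps=[[0,0,0,0,0.5],[0,0,-1,0,0.5],[0,0,0,0,0.7],[0,0,0,0,0.75],[0,0,0,0,0.85],[0,0,0,0,0.95],[0,0,0,0,0.95]])

```text
t: 26.5
tcp_pos: [537.8, -192.0, 64.6]
eef_rot: [-2.165, -2.235, -0.125]
wrist_force: [-0.0, 0.4, -0.8]
gripper_width: 0.953
```

Run:
```python
from lid import *
lid('wrist24')
```

```text
[ 537.81847607 -191.98631425   64.58062612] [-0.04230933  0.44234411 -0.7749591 ]
[  188   184   148   107 11907] [ 535.6 -174.6  109.5] [ 0.005 -0.005  1.   ] tilt 0.007
```

View pics/wrist24.png

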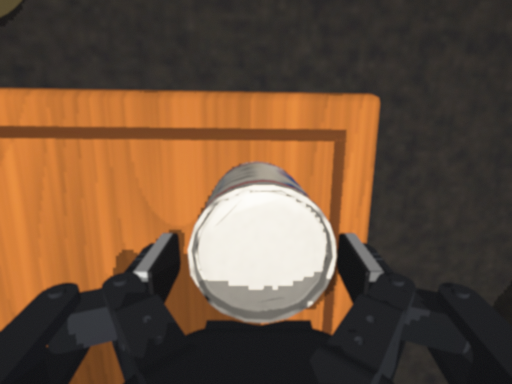

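Request:
drive_tool(steps=[[0,0,-15,0,0.95],[0,0,-30,0,0.95],[0,0,-40,0,0.95],[0,0,-50,0,0.95],[20,0,-50,0,0.95],[50,0,0,0,0.95],[50,0,0,0,0.95],[50,0,0,0,0.95],[0,0,0,0,0.95],[0,0,0,0,0.95]])

```text
t: 27.8
tcp_pos: [525.0, -35.2, 278.6]
eef_rot: [-2.175, -2.237, -0.133]
wrist_force: [-0.3, -0.6, 0.5]
gripper_width: 0.95
```

Run:
```python
from h import *
p,d,s=snap('scene','scene25');cv2.imwrite('pics/scene25c.png',cv2.resize(p[90:330,130:430,::-1],None,fx=2.6,fy=2.5));print(s['t'],s['tcp_pos'],s['wrist_force'])
p2,d2,s=snap('top','top25');cv2.imwrite('pics/top25c.png',cv2.resize(p2[135:255,130:330,::-1],None,fx=4,fy=4))
w=cloud('scene',d);g=(w[...,2]>60)&(abs(w[...,0]-536)<60)&(abs(w[...,1]+175)<60)&(w[...,2]<180)
print(np.percentile(w[g],[1,50,99],axis=0).round(0))
a=np.load('pics/top0.npz')['d'];A=cloud('top',a);B=cloud('top',d2)
for n,X in(('0',A),('25',B)):
    g=(X[...,2]>25)&(X[...,2]<62)&(X[...,0]>370)&(X[...,0]<450)&(X[...,1]>210)&(X[...,1]<330);print(n,np.nanpercentile(X[g],[3,50,97],axis=0).round(1))
```

```text
27.8 [524.957807   -35.16335862 278.62559493] [-0.34821446 -0.63730207  0.46315351]
[[ 507. -210.   62.]
 [ 524. -187.  104.]
 [ 565. -155.  113.]]
0 [[393.2 226.2  32. ]
 [422.2 275.4  40.9]
 [448.6 315.8  57.2]]
25 [[393.1 226.2  32.2]
 [422.1 275.9  41.3]
 [448.5 315.8  57.1]]
```

View pics/scene25c.png

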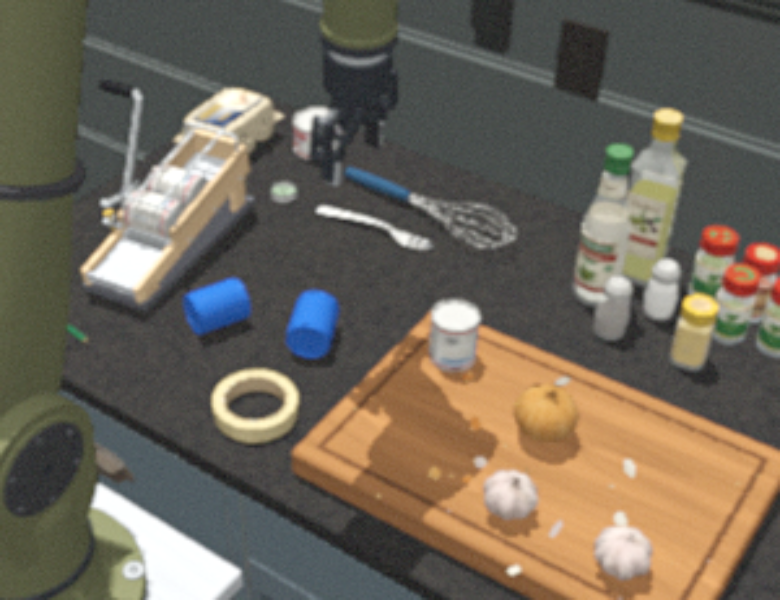

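View pics/top25c.png

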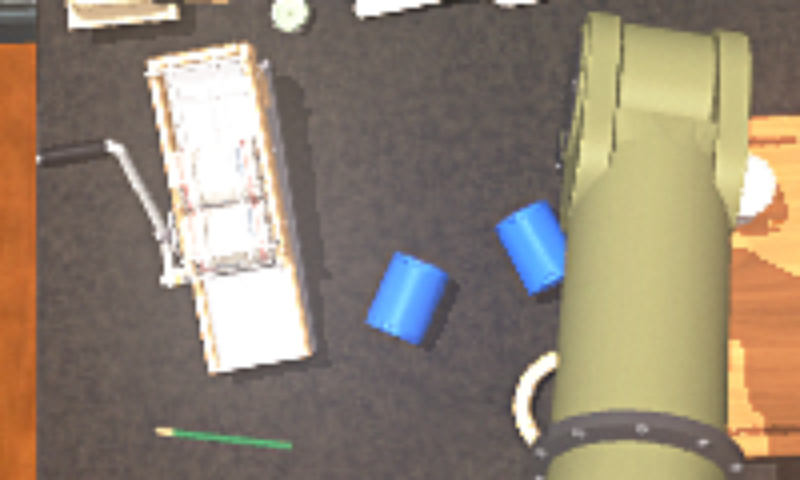

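The tin stands upright on the board, at px (455,335) of the scene crop. The lever is at rest, the two other tins are at the gate, and the rack's tray surface is where it was to within 1 mm. The gripper touches nothing, so I'll hand the job in.

```bash
python3 -c "
from workcell import order
print(order.finish_job())"
```

```text
the job is handed in; nothing more can be done
None
```

The lowest tin is standing on end on the chopping board, and I handed the job in at about 28 s of the 56 s; no verdict was reported.

- **Lever:** I pulled it to its stop with about 10 N. The tin rolled into the tray, and I let the lever back under control; the other two tins moved up to the gate.
- **Standing the tin up:** The tool only points down, so I turned the tin in the grip against the board's left edge. My first grip was on the wrong end and I laid the tin back in the tray to re-grip it. A first push at 16–17 N did not turn it; raising the tool while pushing did. I then lowered it flat with about 19 N and released it.

**Last checks:**
- **Tin:** its lid was level to about 0.01 rad at z ≈ 110 mm (112 expected). After I backed off it stood upright in the scene picture.
- **Rack:** the tray surface was within 1 mm of where it started, and the lever was back at its starting place in the pictures. The two remaining tins looked in place at the gate, judged by eye only.
- **Disagreement:** the wrist camera put the lid's centre at y ≈ −175 mm, the scene camera about −183 mm and the grasp about −190 mm. All three are well inside the board.
- **Board:** it took the pushes at its edge, and I did not check whether it moved slightly.

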